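# Function-test the screen press's latching stop

## Robot

A 7-joint arm with a two-finger parallel gripper is mounted at the origin on the work surface. World frame = base frame: x ahead of the robot, y to its left, z up, the work surface at z = 0. Lengths are in m, angles in rad, forces in N, time in s.
With the tool pointing down it reaches from about 0.4 to 0.925 m from the base axis. Payload 4.1 kg.
Tool frame: the origin (TCP) lies midway between the tips of the shut fingers; the grasp point (between the pads) lies 19 mm behind it; x points along the fingers, y is the direction in which the jaws open and shut, and the axes are right-handed (so a half turn about x gives the same grasp; the last joint's range is limited). The gripper opens to 85 mm and grips with 20 to 120 N. Pads are 22 mm wide; open, the fingers measure 114 mm over their backs; the gripper's body (76 mm by 85 mm) begins 54 mm behind the grasp point. The pads swing forward as they close: fully open they stand 13 mm farther back than shut.
Start: joints at [-1.445, 0.398, 0.045, 1.537, -0.019, 1.207, -0.051], TCP at [0.145, 0.634, 0.231] pointing down, gripper open.
Joint ranges: [-2.82, 2.82], [-0.49, 2.23], [-1.37, 1.46], [0, 2.46], [-1.36, 4.5], [0.23, 2], [-2.94, 2.94]. Speed limits (rad/s): [2.57, 2.57, 3.14, 3.14, 3.14, 3.14, 3.14].

## Interface

Orientations are given as a unit quaternion [w, x, y, z].
In Python, from cell import robot, eyes, ticket gives the robot as it stands.
- The arm moves only by the shell command python3 -m jog 'ROWS'. ROWS is a JSON object of lists of equal length, an entry for each row: "rotation": the turn, a rotation vector about the tool's x, y, z in degrees, a list of three; "xyz": the shift along the tool's x, y, z in m, a list of three; "gripper": the opening in per cent of the stroke, from 0 (shut) to 100 (fully open). A call has 1 to 10 rows; each row shifts and turns the commanded pose from where the row before left it, along the tool's axes as they then stand; what a row does not reach is not made up. A row lasts 1/8 s, in which the tool goes at most 62.5 mm and 10.7 degrees, less where a joint would pass 70% of its speed; a pose out of reach is approached as far as the arm can. A call is refused whole if a number of a shift passes 0.0625 or a number of a turn 10.7, either way. A call with a gripper value outside its range is refused whole. The fingers move at their own pace and stop on an object; the grip force is fixed at half the most. Time passes only in rows, so rows that do not move let the fingers close. It gives the time, the measured TCP pose, the force and the opening at its end, in the units of the state.
- robot.get_obs(): the state, without advancing time (a new reading comes with each control period).
- eyes.capture(name): name is "scene" or "top"; returns the picture (400x640x3 uint8, red, green, blue); there is no depth.
- eyes.camera_info(name): a dict with "mtx" (3x3 intrinsics, pixels), "eye" and "orientation" of the camera in the world. Camera axes: x right, y down, z forward; pixel columns grow to the right and rows downward; lengths in m; the calibration is good to about 2 mm. A picture is of the moment at which its call begins. camera_info takes no time and is no camera call.
- ticket.job_done(): hands the job in, once; it reports no verdict.
The state is a dict: "time_s": time; "q": joint angles; "joint_velocities": joint speeds; "joint_efforts": joint torques, N m; "eef_pos": TCP position; "ee_rot": TCP orientation; "contact_force": force on the tool from outside, world axes, zero at the start; "wrist_torque": the same for the moment, N m; "gripper_width": finger opening in m.
Only numpy, scipy, OpenCV 4.12 (cv2) and the standard library are available. Lean on these libraries where they do the work, as an engineer would, in place of code of your own. Each camera call takes 0.05 s, during which the arm holds its last target.

## Task

Test the emergency stop of the phone-screen press: push the three-lugged mushroom head straight in until it latches down, then push one of its lugs round clockwise (seen from above) until the head pops fully back out, and move clear. A fingertip does it all, nothing needs gripping: do not press the smooth round start button on the other box, do not shift or lift either button box, and leave the phones, bottles and tools where they are.

Things in the scene. Friction and masses are not known exactly. Their poses are not given: they have to be found in the camera images.
- stop (a joint): How far the mushroom stop's head is pushed in, in m: 0 = fully out, 0.008 = fully in, straight down. A snap spring resists with about 10 N at first, gives way about 5 mm in and then holds the head down at 8 mm (latched, about 5 N). Twisting the latched head clockwise raises it; after about 0.5 rad of twist it snaps fully out, unless it is being pressed down.
- stop_twist (a joint): Turn of the mushroom head about its vertical axis, rad: 0 at rest, grows as it is turned clockwise seen from above, hard stop at 1.0. A light spring (0.03 to 0.09 N m) brings it back to 0 when it is let go.
- stop_top (a point): Centre of the flat top (36 mm across) of the mushroom stop's head, on its axis, z up; moves and turns with the head. 94 mm above the table when out, 86 mm when latched. The head is a dome 54 mm in diameter, 26 mm high, with three lugs on its rim at 0, 120 and 240 degrees from this point's x axis. Under it: a stem 28 mm thick and a black collar 44 mm wide, its top 56 mm above the table.
- stop_lug (a point): Middle of the outer end of one of the head's three lugs (the one along the x axis of stop_top), 46 mm from the head's axis; moves and turns with the head. Each lug is a block sticking straight out from the dome, 14 mm wide and 16 mm high, its upper face 8 mm and its lower face 24 mm below the head's top.
- stop_station: Grey square box, 120 x 120 mm, 48 mm high, 3 kg, that carries the mushroom stop in the middle of its top; it stands loose on the table. Origin at the centre of its underside, axes along its sides.
- start (a joint): How far the start button is pushed in, m: 0 = out, 0.006 = fully in; springs back (2 to 6 N). Not to be pressed.
- start_top (a point): Centre of the top of the start button, a smooth round dome 64 mm in diameter without lugs, 94 mm above the table.
- start_station: Grey square box of the start button, same size and weight as the stop's; stands loose on the table. Origin at the centre of its underside.
- phone_a: Phone lying flat, 72 x 146 x 8 mm (x, y, z), origin at the centre of its underside. Leave alone.
- phone_b: Second phone lying flat, 72 x 146 x 8 mm, origin at the centre of its underside. Leave alone.
- dropper: White dropper bottle standing between the boxes, 32 mm in diameter, 90 mm high, origin at the centre of its underside. Leave alone.
- swab_jar: Clear jar with a white cap, 60 mm in diameter, 70 mm high, origin under its centre. Leave alone.
- flux_tin: Low round tin with a pale lid, 52 mm in diameter, 30 mm high, origin under its centre. Leave alone.
- driver: Screwdriver lying along its x axis, 140 mm long, origin under its middle. Leave alone.
- glue: White glue bottle with a black tip, 36 mm in diameter, 110 mm high, origin under its centre. Leave alone.
Not all that is in view belongs to the job. What is shaped like the stop_station but orange is not meant. What is shaped like the start_station but orange is not meant.

How it is judged:
On the way, in this order (a step that is already met when the one before it is completed fails the run):
1. the mushroom head is pushed in until it latches (more than 7 mm in) without having been turned (value of joint stop above 0.007 m and value of joint stop_twist below 0.2 rad), for 0.2 s.
2. the latched head is being turned clockwise (more than 0.25 rad while still more than 3.5 mm in) (value of joint stop_twist above 0.25 rad and value of joint stop above 0.0035 m).
3. the twist releases the latch: the head is back out (less than 2.5 mm in) (value of joint stop below 0.0025 m), for 0.1 s.
At the end, for the whole second after the job is handed in: The stop's head is fully out (within 1.5 mm) and has turned back to rest (within 0.15 rad), the start button is out, both boxes are within 25 mm and all bystanders within 30 mm of where they began (value of joint stop below 0.0015 m and value of joint stop_twist below 0.15 rad and value of joint start below 0.002 m and distance of each of stop_station, start_station from where it was at the start of the episode below 0.025 m and distance of each of phone_a, phone_b, dropper, swab_jar, flux_tin, driver, glue from where it was at the start of the episode below 0.03 m); the robot touches nothing.
It fails at once if the start button is pressed (more than 3 mm) (value of joint start above 0.003 m).
It fails at once if a button box is shifted or lifted by more than 25 mm (distance of any of stop_station, start_station from where it was at the start of the episode above 0.025 m).
It fails at once if a phone, bottle, tin, jar or tool is lifted, carried or pushed more than 30 mm (distance of any of phone_a, phone_b, dropper, swab_jar, flux_tin, driver, glue from where it was at the start of the episode above 0.03 m).
It also fails if it takes over 48 s, if anything falls off the work surface, if the arm or the gripper's body presses on something with over 40 N, if the wrist force passes 120 N, or if a joint passes its speed limit or range.

## Working session

There is one attempt and no reset: what is moved stays moved. The work goes in short steps, Python scripts to look and compute and a shell command to move; the robot and the scene stay as the last step left them, time stands still between calls to the robot, and variables do not carry over. Pictures are saved under pics/ and viewed, and the job is handed in when it is done.

```bash
ls; mkdir -p pics; python3 - <<'E'
from cell import robot,eyes
import cv2
o=robot.get_obs(); print(o)
for n in("scene","top"):
    im=eyes.capture(n); cv2.imwrite(f"pics/{n}0.png",im[:,:,::-1]); print(n,eyes.camera_info(n))
E
```

```text
pics
{'time_s': 0.0, 'q': array([-1.44501914,  0.39916589,  0.04505451,  1.53787921, -0.01874112,
        1.20689757, -0.05069624]), 'joint_velocities': array([ 8.09341074e-05,  6.50998360e-04, -2.33561889e-04, -2.09729424e-04,
       -1.22141783e-03,  1.65806479e-04,  2.69828560e-04]), 'joint_efforts': array([-1.11981037e-03, -4.75116813e+01,  1.36414524e+00, -2.54221255e+01,
        1.15600650e-02,  9.35310469e-03,  8.88014654e-06]), 'eef_pos': array([0.14471524, 0.63303565, 0.2302811 ]), 'ee_rot': array([ 0.70260822,  0.07859423,  0.702689  , -0.07995505]), 'contact_force': array([0.12202963, 0.32633206, 0.62899072]), 'wrist_torque': array([0.00525677, 0.05696746, 0.03094211]), 'gripper_width': 0.08569367000989231}
scene {'mtx': array([[423.75852355,   0.        , 321.09163025],
       [  0.        , 423.75852355, 202.60291129],
       [  0.        ,   0.        ,   1.        ]]), 'eye': array([ 1.36410245, -0.09917936,  0.65718767]), 'orientation': array([-0.35657779,  0.66977597,  0.57474833, -0.30645845])}
top {'mtx': array([[496.80800436,   0.        , 322.09181508],
       [  0.        , 496.80800436, 197.9610919 ],
       [  0.        ,   0.        ,   1.        ]]), 'eye': array([0.3588181 , 0.01360463, 1.29883132]), 'orientation': array([ 0.05221379, -0.70449334,  0.70610149, -0.04882147])}
```

View pics/scene0.png

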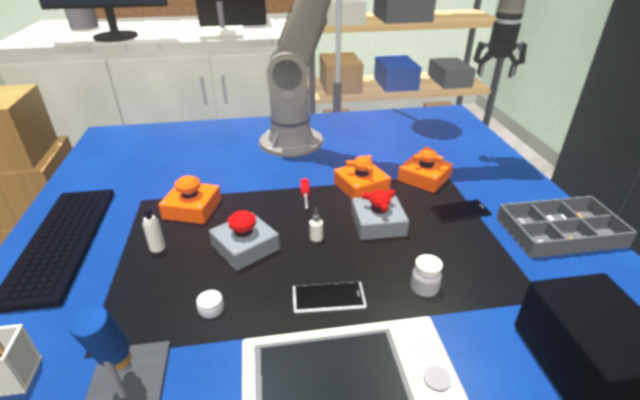

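View pics/top0.png

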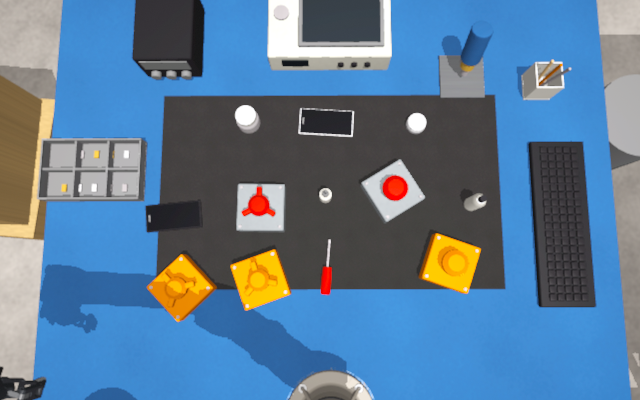

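The two grey boxes are at top (260,206), which has red with three lugs, and top (393,190), which has a smooth red dome. The three boxes at (181,287), (260,279) and (450,262) are orange, so they are decoys. The stop is the grey lugged one at (260,206), which is (380,205) in the scene view. Next I'll confirm it in a crop and measure.

```bash
cat > h.py <<'E'
import numpy as np,cv2
from scipy.spatial.transform import Rotation as R
from cell import robot,eyes
def ray(n,uv):
    c=eyes.camera_info(n); q=np.array(c['orientation']); r=R.from_quat(q[[1,2,3,0]]).as_matrix()
    d=r@np.linalg.inv(c['mtx'])@np.array([uv[0],uv[1],1.]); return np.array(c['eye']),d/np.linalg.norm(d)
def plane(n,uv,z):
    e,d=ray(n,uv); return e+d*(z-e[2])/d[2]
def two(a,b):
    (e1,d1),(e2,d2)=ray("top",a),ray("scene",b)
    s=np.linalg.lstsq(np.c_[d1,-d2],e2-e1,rcond=None)[0]
    p,q=e1+s[0]*d1,e2+s[1]*d2; return (p+q)/2,np.linalg.norm(p-q)
def proj(n,p):
    c=eyes.camera_info(n); q=np.array(c['orientation']); r=R.from_quat(q[[1,2,3,0]]).as_matrix()
    v=c['mtx']@(r.T@(np.array(p)-c['eye'])); return v[:2]/v[2]
E
python3 - <<'E'
from h import *
t=cv2.imread("pics/top0.png");s=cv2.imread("pics/scene0.png")
a=cv2.resize(t[165:245,220:300],(400,400),interpolation=cv2.INTER_CUBIC)
b=cv2.resize(s[170:250,340:420],(400,400),interpolation=cv2.INTER_CUBIC)
cv2.imwrite("pics/crop0.png",np.hstack([a,b]))
def red(im,x0,y0,x1,y1):
    h=cv2.cvtColor(im,cv2.COLOR_BGR2HSV); m=cv2.inRange(h,(0,170,110),(4,255,255))|cv2.inRange(h,(174,170,110),(180,255,255))
    k=np.zeros_like(m);k[y0:y1,x0:x1]=m[y0:y1,x0:x1];return k
m=red(t,225,170,300,240); c=max(cv2.findContours(m,0,2)[0],key=cv2.contourArea)
print("bbox",cv2.boundingRect(c),cv2.contourArea(c))
d=cv2.distanceTransform(m,2,5); print("dt max",d.max(),np.argwhere(d>d.max()-.3)[:,::-1].mean(0))
cen=np.argwhere(d>d.max()-.3)[:,::-1].mean(0)
ys,xs=np.nonzero(m); P=np.array([plane("top",(x,y),.078) for x,y in zip(xs,ys)])[:,:2]
mo=P.mean(0); print("mean red",mo, "center dt",plane("top",cen,.085))
e=P-mo; r=np.hypot(*e.T); th=np.degrees(np.arctan2(e[:,1],e[:,0]))
far=r>.033; print(sorted(np.round(th[far]).astype(int).tolist()),r.max())
for n,im,bx in(("top",t,(225,170,300,245)),("scene",s,(345,180,415,245))):
    x0,y0,x1,y1=bx;h=cv2.cvtColor(im,cv2.COLOR_BGR2HSV);h=h[y0:y1,x0:x1]
    g=((h[...,1]<60)&(h[...,2]>110)).astype(np.uint8)*255
    c=max(cv2.findContours(g,0,2)[0],key=cv2.contourArea)
    print(n,"grey",(cv2.minAreaRect(c)[0]+np.array([x0,y0])),cv2.minAreaRect(c)[1:],(cv2.boxPoints(cv2.minAreaRect(c))+[x0,y0]).round(1).tolist())
E
```

```text
bbox (242, 187, 33, 29) 402.0
dt max 5.6 [255. 201.]
mean red [0.51913881 0.17860495] center dt [0.52646554 0.18487109 0.085     ]
[-131, -129, -128, -127, -125, -124, -123, -121, -118, -117, -117, -116, -115, -115, -114, -114, -112, -12, -11, -11, -10, -8, -7, -7, -6, -6, -4, -4, -3, -3, -3, 0, 0, 0, 0, 1, 4, 4, 4, 4, 5, 112, 113, 114, 114, 116, 116, 118, 118, 119, 119, 123, 123, 124, 127, 127, 128, 129, 130, 130, 132] 0.04706082723678326
top grey [260.  206.5] ((47.0, 48.0), 90.0) [[236.0, 183.0], [284.0, 183.0], [284.0, 230.0], [236.0, 230.0]]
scene grey [380.07940674 216.53234863] ((41.10932540893555, 55.45157241821289), 85.60128784179688) [[350.9, 198.2], [406.1, 193.9], [409.3, 234.9], [354.0, 239.2]]
```

View pics/crop0.png

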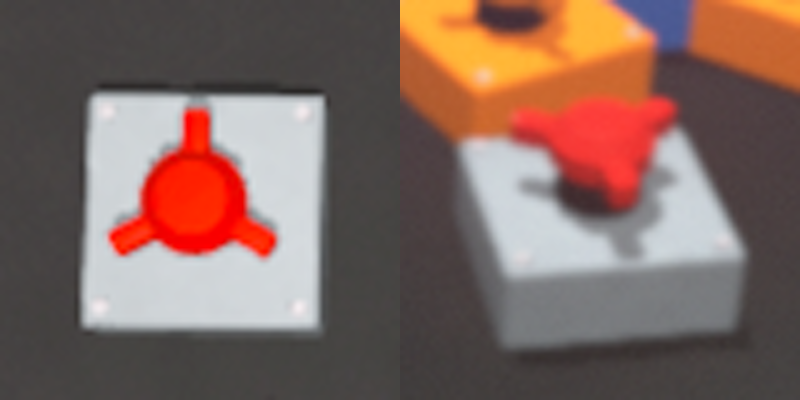

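```bash
python3 - <<'E'
from h import *
c=lambda x,y:(220+x/5-.4,165+y/5-.4)
s=lambda x,y:(340+(x-400)/5-.4,170+y/5-.4)
for n,a,b in(("box+x-y",c(325,95),s(505,278)),("box+x+y",c(90,92),s(742,252)),("flat top",c(188,197),s(602,122)),
 ("lug+x tip top edge",c(197,108),s(622,180)),("lug120",c(116,245),s(672,103)),("lug-120",c(270,248),s(518,118))): print(n,*two(a,b))
box=[plane("top",p,.048) for p in (c(90,92),c(325,95),c(321,329),c(82,326))]
print(np.round(box,4).tolist(),np.mean(box,0))
print("top@.094",plane("top",c(188,197),.094),"outline@.08",plane("top",c(194,201),.075))
for p in [(197,108),(116,245),(270,248)]: print("lug",plane("top",c(*p),.078))
o=robot.get_obs();q=o['ee_rot'];print(R.from_quat(q[[1,2,3,0]]).as_matrix().round(4))
E
```

```text
box+x-y [0.57661657 0.11599083 0.04679954] 0.0014467718607911774
box+x+y [0.5776501  0.23446245 0.04987489] 0.001266956353772327
flat top [0.51787391 0.17766942 0.0922621 ] 0.0013224327890824176
lug+x tip top edge [0.56288125 0.17498738 0.08823648] 0.0003508199563554234
lug120 [0.49592095 0.2170518  0.08540869] 0.005611328179006985
lug-120 [0.49401559 0.139753   0.08302519] 0.0020235613240967005
[[0.5782, 0.2354, 0.048], [0.5763, 0.1152, 0.048], [0.4566, 0.1161, 0.048], [0.4584, 0.2368, 0.048]] [0.51733587 0.17588069 0.048     ]
top@.094 [0.51779641 0.17808458 0.094     ] outline@.08 [0.5182903  0.17766035 0.075     ]
lug [0.56464927 0.17652626 0.078     ]
lug [0.49604993 0.21551061 0.078     ]
lug [0.49436896 0.13927165 0.078     ]
[[-3.000e-04  2.228e-01  9.749e-01]
 [-1.700e-03  9.749e-01 -2.228e-01]
 [-1.000e+00 -1.700e-03  1.000e-04]]
```

The crop confirms the grey box with the three-lugged red head. Triangulated heights are box top about 48 mm and head top about 92 mm, and the lugs sit at about 46 mm radius at 0°/±120° (all matching the text). The head axis is at about (0.518, 0.177). I'll shut the gripper, square the tool and travel.

```bash
python3 -m jog '{"rotation":[[-6.4,0,0],[-6.4,0,0],[0,0,0],[0,0,0],[0,0,0],[0,0,0],[0,0,0],[0,0,0]],"xyz":[[0,0,0],[0,0,0],[0,-0.038,0.031],[0,-0.038,0.031],[0,-0.038,0.031],[0,-0.038,0.031],[0,-0.038,0.031],[0,-0.038,0.031]],"gripper":[0,0,0,0,0,0,0,0]}'
```

```text
time_s: 1.1
eef_pos: [0.3313, 0.4038, 0.231]
ee_rot: [0.707, 0.0, 0.707, -0.001]
contact_force: [1.2, 0.5, -0.2]
gripper_width: 0.0002
```

```bash
python3 -m jog '{"rotation":[[0,0,0],[0,0,0],[0,0,0],[0,0,0],[0,0,0],[0,0,0],[0,0,0],[0,0,0]],"xyz":[[0,-0.038,0.031],[0,-0.038,0.031],[0,-0.038,0.031],[0,-0.038,0.031],[0,-0.038,0.031],[0,-0.037,0.031],[0.05,0,0],[0.05,0,0]],"gripper":[0,0,0,0,0,0,0,0]}'; python3 - <<'E'
from h import *
for n in("scene","top"): cv2.imwrite(f"pics/{n}1.png",eyes.capture(n)[:,:,::-1])
s=cv2.imread("pics/scene1.png")[120:260,310:450]; cv2.imwrite("pics/c1.png",cv2.resize(s,None,fx=4,fy=4,interpolation=2))
o=robot.get_obs();print(o['eef_pos'],o['contact_force'])
E
```

```text
time_s: 2.1
eef_pos: [0.5169, 0.1776, 0.1304]
ee_rot: [0.708, 0.001, 0.707, -0.001]
contact_force: [1.2, 0.2, -1.5]
gripper_width: 0.0
[0.51158168 0.17635525 0.12607945] [-0.30589907 -0.15250853 -0.49946096]
```

View pics/c1.png

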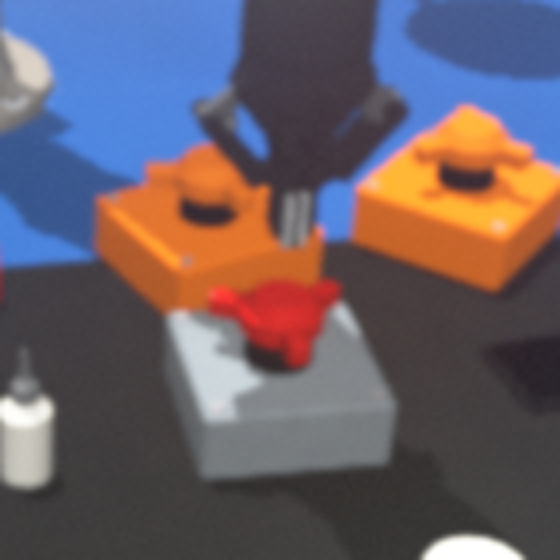

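The shut fingers at about (292,220) of the crop hang right above the red lugged head at (285,310). I'll let the arm settle and recheck the position.

```bash
python3 -m jog '{"rotation":[[0,0,0],[0,0,0]],"xyz":[[0,0,0],[0,0,0]],"gripper":[0,0]}'; python3 -c "
from cell import robot
o=robot.get_obs();print(o['eef_pos'],o['contact_force'],o['ee_rot'])"
```

```text
time_s: 2.45
eef_pos: [0.518, 0.179, 0.1337]
ee_rot: [0.709, 0.001, 0.706, 0.0]
contact_force: [0.1, -1.1, -0.0]
gripper_width: 0.0001
[0.517965   0.17897242 0.13367518] [ 0.09525181 -1.06864329 -0.02989525] [7.08520310e-01 1.09777294e-03 7.05689480e-01 3.50899683e-04]
```

```bash
python3 -m jog '{"rotation":[[0,0,0],[0,0,0],[0,0,0],[0,0,0],[0,0,0]],"xyz":[[0.01,0,0],[0.01,0,0],[0.01,-0.001,0],[0,0,0],[0,0,0]],"gripper":[0,0,0,0,0]}'
python3 -m jog '{"rotation":[[0,0,0],[0,0,0],[0,0,0],[0,0,0]],"xyz":[[0.004,0,0],[0.004,0,0],[0,0,0],[0,0,0]],"gripper":[0,0,0,0]}'
```

```text
time_s: 3.08
eef_pos: [0.5164, 0.1771, 0.1013]
ee_rot: [0.707, 0.001, 0.707, -0.001]
contact_force: [0.1, 0.7, 0.2]
gripper_width: 0.0001
time_s: 3.58
eef_pos: [0.5165, 0.1773, 0.0941]
ee_rot: [0.707, 0.001, 0.707, -0.0]
contact_force: [-1.0, -1.0, 6.4]
gripper_width: -0.0001
```

Contact came at 94 mm, as expected. Now I'll press it in.

```bash
python3 -m jog '{"rotation":[[0,0,0],[0,0,0],[0,0,0],[0,0,0],[0,0,0],[0,0,0],[0,0,0]],"xyz":[[0.002,0,0],[0.002,0,0],[0.002,0,0],[0.002,0,0],[0.001,0,0],[0,0,0],[0,0,0]],"gripper":[0,0,0,0,0,0,0]}'
```

```text
time_s: 4.45
eef_pos: [0.5163, 0.1773, 0.0859]
ee_rot: [0.707, 0.001, 0.707, -0.0]
contact_force: [-4.3, -1.4, 13.3]
gripper_width: -0.0
```

```bash
python3 -m jog '{"rotation":[[0,0,0],[0,0,0],[0,0,0],[0,0,0],[0,0,0]],"xyz":[[0.002,0,0],[0.001,0,0],[0,0,0],[0,0,0],[0,0,0]],"gripper":[0,0,0,0,0]}'
```

```text
time_s: 5.08
eef_pos: [0.5166, 0.1774, 0.0856]
ee_rot: [0.707, 0.001, 0.707, 0.0]
contact_force: [-10.8, -3.3, 33.0]
gripper_width: 0.0002
```

At 33 N it stands at 85.6 mm: solidly bottomed, so it should be latched. I'll lift, move to the +y side of the +x lug, and look.

```bash
python3 -m jog '{"rotation":[[0,0,0],[0,0,0],[0,0,0],[0,0,0],[0,0,0],[0,0,0]],"xyz":[[-0.02,0,0],[-0.025,0,0],[0,0.018,0.022],[0,0.018,0.022],[0,0,0],[0,0,0]],"gripper":[0,0,0,0,0,0]}'; python3 - <<'E'
from h import *
for n in("scene","top"): cv2.imwrite(f"pics/{n}2.png",eyes.capture(n)[:,:,::-1])
s=cv2.imread("pics/scene2.png")[140:250,330:440];t=cv2.imread("pics/top2.png")[150:260,205:315]
cv2.imwrite("pics/c2.png",cv2.resize(np.hstack([t,s]),None,fx=3.6,fy=3.6,interpolation=2))
E
```

```text
time_s: 5.82
eef_pos: [0.5596, 0.2124, 0.1256]
ee_rot: [0.707, 0.0, 0.708, -0.001]
contact_force: [-0.8, -0.1, -0.3]
gripper_width: -0.0001
```

View pics/c2.png

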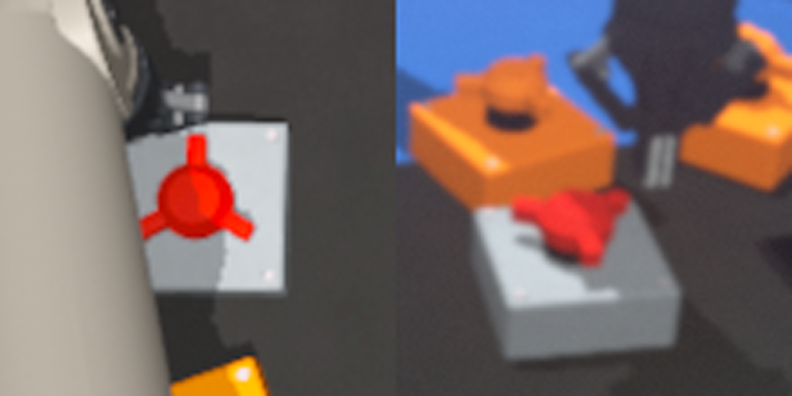

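In both crops the head sits low on its collar (latched) with its lugs unturned, and the box has not moved. The fingers are on the +y side of the +x lug. I'll descend beside it.

```bash
python3 -m jog '{"rotation":[[0,0,0],[0,0,0],[0,0,0],[0,0,0],[0,0,0],[0,0,0]],"xyz":[[0.02,0,0],[0.02,0,0],[0.015,0,0],[0.01,0,0],[0,0,0],[0,0,0]],"gripper":[0,0,0,0,0,0]}'
python3 -m jog '{"rotation":[[0,0,0],[0,0,0],[0,0,0],[0,0,0],[0,0,0]],"xyz":[[0,-0.006,0],[0,-0.006,0],[0,-0.004,0],[0,0,0],[0,0,0]],"gripper":[0,0,0,0,0]}'
```

```text
time_s: 6.68
eef_pos: [0.5608, 0.2133, 0.0619]
ee_rot: [0.707, 0.001, 0.707, -0.0]
contact_force: [-0.3, -0.2, -0.1]
gripper_width: -0.0
time_s: 7.3
eef_pos: [0.5602, 0.1973, 0.0613]
ee_rot: [0.707, 0.0, 0.707, -0.0]
contact_force: [-0.7, 0.1, 0.6]
gripper_width: -0.0
```

```bash
python3 -m jog '{"rotation":[[0,0,0],[0,0,0],[0,0,0],[0,0,0],[0,0,0]],"xyz":[[0,-0.003,0],[0,-0.003,0],[0,-0.003,0],[0,-0.003,0],[0,0,0]],"gripper":[0,0,0,0,0]}'
python3 -m jog '{"rotation":[[0,0,0],[0,0,0],[0,0,0],[0,0,0],[0,0,0]],"xyz":[[0,-0.003,0],[0,-0.003,0],[0,-0.003,0],[0,0,0],[0,0,0]],"gripper":[0,0,0,0,0]}'; python3 - <<'E'
from h import *
for n in("scene","top"): cv2.imwrite(f"pics/{n}3.png",eyes.capture(n)[:,:,::-1])
s=cv2.imread("pics/scene3.png")[140:250,330:440];t=cv2.imread("pics/top3.png")[150:260,205:315]
cv2.imwrite("pics/c3.png",cv2.resize(np.hstack([t,s]),None,fx=3.6,fy=3.6,interpolation=2))
E
```

```text
time_s: 7.92
eef_pos: [0.5607, 0.1849, 0.0617]
ee_rot: [0.707, 0.001, 0.707, -0.001]
contact_force: [0.5, 2.0, 2.0]
gripper_width: -0.0002
time_s: 8.55
eef_pos: [0.5602, 0.1757, 0.061]
ee_rot: [0.707, 0.0, 0.707, -0.001]
contact_force: [1.4, 0.3, 0.3]
gripper_width: -0.0001
```

View pics/c3.png

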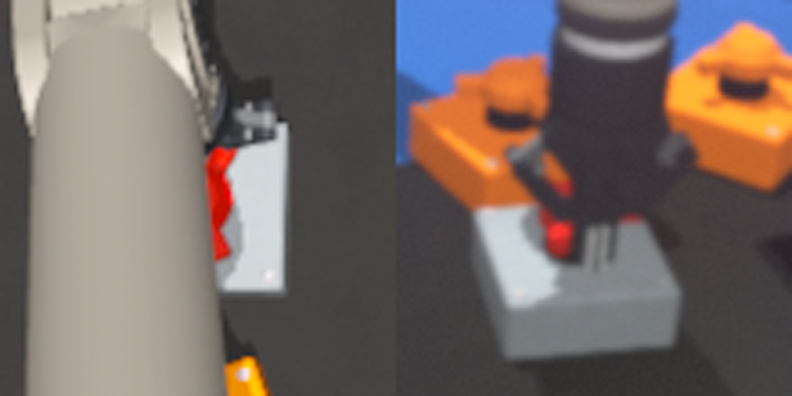

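The lug at (558,238) is being turned toward -y, by roughly 0.3 rad, and the box is still in place. I'll keep going, easing inward along the arc.

```bash
python3 -m jog '{"rotation":[[0,0,0],[0,0,0],[0,0,0],[0,0,0],[0,0,0]],"xyz":[[0,-0.003,0],[0,-0.003,-0.001],[0,-0.003,-0.001],[0,-0.003,-0.001],[0,0,0]],"gripper":[0,0,0,0,0]}'
 python3 - <<'E'
from h import *
for n in("scene","top"): cv2.imwrite(f"pics/{n}4.png",eyes.capture(n)[:,:,::-1])
s=cv2.imread("pics/scene4.png")[140:250,330:440];t=cv2.imread("pics/top4.png")[150:260,205:315]
cv2.imwrite("pics/c4.png",cv2.resize(np.hstack([t,s]),None,fx=3.6,fy=3.6,interpolation=2))
E
```

```text
time_s: 9.28
eef_pos: [0.5573, 0.1636, 0.0614]
ee_rot: [0.707, 0.001, 0.707, -0.001]
contact_force: [0.9, 2.8, -0.3]
gripper_width: -0.0001
```

View pics/c4.png

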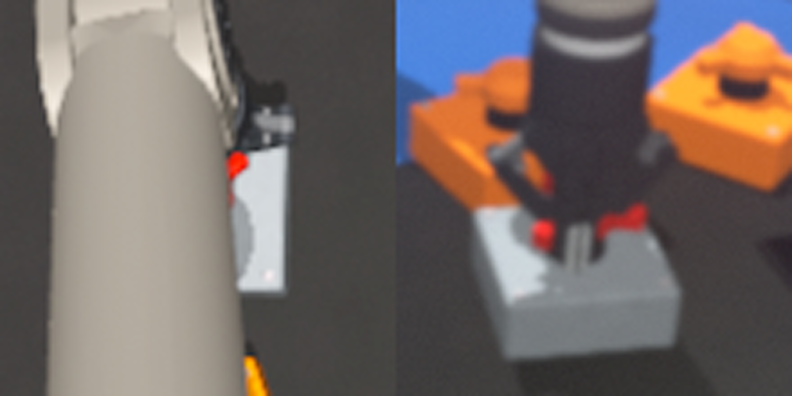

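```bash
python3 -m jog '{"rotation":[[0,0,0],[0,0,0],[0,0,0],[0,0,0]],"xyz":[[0,-0.003,-0.001],[0,-0.002,0],[0,0,0],[0,0,0]],"gripper":[0,0,0,0]}'
python3 -m jog '{"rotation":[[0,0,0],[0,0,0],[0,0,0],[0,0,0],[0,0,0],[0,0,0],[0,0,0]],"xyz":[[0,0.006,0.002],[0,0.01,0.002],[0,0.01,0.001],[0,0.01,0],[0,0.01,0],[0,0.008,0],[0,0,0]],"gripper":[0,0,0,0,0,0,0]}'
 python3 - <<'E'
from h import *
for n in("scene","top"): cv2.imwrite(f"pics/{n}5.png",eyes.capture(n)[:,:,::-1])
s=cv2.imread("pics/scene5.png")[140:250,330:440];t=cv2.imread("pics/top5.png")[150:260,205:315]
cv2.imwrite("pics/c5.png",cv2.resize(np.hstack([t,s]),None,fx=3.6,fy=3.6,interpolation=2))
E
```

```text
time_s: 9.88
eef_pos: [0.5565, 0.1589, 0.0614]
ee_rot: [0.707, 0.0, 0.707, -0.001]
contact_force: [0.5, 1.0, -0.1]
gripper_width: 0.0004
time_s: 10.75
eef_pos: [0.5611, 0.2142, 0.0613]
ee_rot: [0.707, 0.0, 0.707, 0.0]
contact_force: [-0.2, -0.3, -0.3]
gripper_width: -0.0003
```

View pics/c5.png

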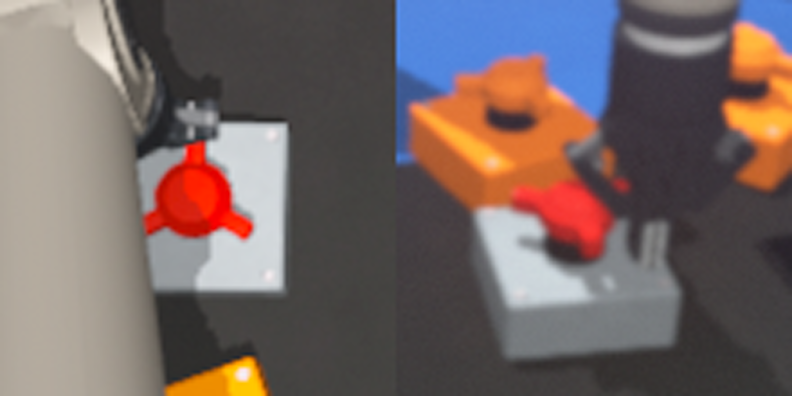

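The head shows its stem and collar again and the lugs are back at 0°/±120°. I'll move clear and compare with the first picture.

```bash
python3 -m jog '{"rotation":[[0,0,0],[0,0,0],[0,0,0],[0,0,0],[0,0,0],[0,0,0],[0,0,0],[0,0,0],[0,0,0],[0,0,0]],"xyz":[[-0.03,0,0],[-0.05,0,0],[-0.05,0,0],[-0.03,0,0],[0,0.045,-0.03],[0,0.045,-0.03],[0,0.045,-0.03],[0,0.045,-0.03],[0,0.04,-0.03],[0,0,0]],"gripper":[0,0,0,0,0,0,0,0,0,0]}'
 python3 - <<'E'
from h import *
for n in("scene","top"): cv2.imwrite(f"pics/{n}6.png",eyes.capture(n)[:,:,::-1])
a=[cv2.imread(f"pics/{n}{i}.png") for n in("top","scene") for i in (0,6)]
f=lambda im,x,y:cv2.resize(im[y:y+80,x:x+80],(400,300),interpolation=2)
cv2.imwrite("pics/c6.png",np.vstack([np.hstack([f(a[0],220,165),f(a[1],220,165)]),np.hstack([f(a[2],340,170),f(a[3],340,170)])]))
for i,(x0,y0,x1,y1) in((0,(225,170,300,240)),(2,(350,180,412,215))):
  for im in a[i:i+2]:
    h=cv2.cvtColor(im,cv2.COLOR_BGR2HSV); m=(cv2.inRange(h,(0,170,110),(4,255,255))|cv2.inRange(h,(174,170,110),(180,255,255)))[y0:y1,x0:x1]
    ys,xs=np.nonzero(m);print(len(xs),xs.mean()+x0,ys.mean()+y0,ys.min()+y0,ys.max()+y0)
cv2.imwrite("pics/full6.png",a[1])
E
```

```text
time_s: 12.1
eef_pos: [0.4075, 0.4375, 0.221]
ee_rot: [0.706, -0.002, 0.708, 0.003]
contact_force: [1.0, 0.4, 0.6]
gripper_width: -0.0002
400 257.865 204.32 187 215
400 257.8925 204.3475 187 215
379 379.54353562005275 197.65963060686016 189 210
381 379.56430446194224 197.61679790026247 189 210
```

View pics/c6.png

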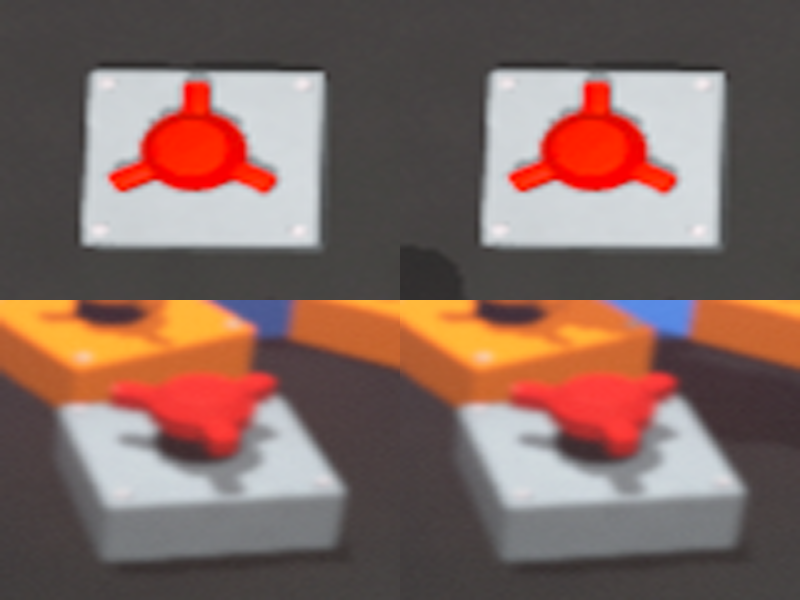

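View pics/scene6.png

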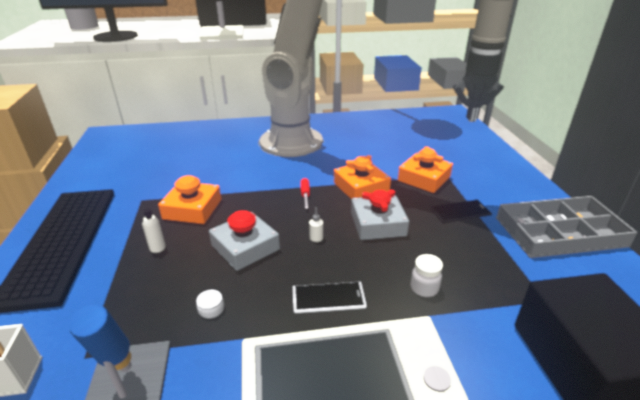

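The head and box match the first picture to within 0.05 px in both views. Everything else is where it was, and the arm is clear. I'll hand in.

```bash
python3 -c "
from cell import ticket
print(ticket.job_done())"
```

```text
the job is handed in; nothing more can be done
None
```

I tested the emergency stop and handed the job in at about 12 s of the 48 s allowed. With the fingers shut, I pressed the grey box's three-lugged head straight in. It bottomed out at 85.6 mm with 33 N, and after lifting off it stayed down with its lugs unturned. I then pushed the +x lug clockwise from its +y side, by about 0.7 rad judging from the finger's travel, backed off and moved clear.

**Final pictures:** the head's outline matches the first pictures to within 0.05 px in both views, so it is fully out and turned back to rest. By eye in the scene picture, the boxes and bystanders had not moved. The start button was never approached.

**Not measured directly:** the two joints cannot be read, so the latch, the twist angle and the release are judged from tool height, force and pictures. No check disagreed, except that single tool-position readings varied by a few mm just after a move. I let the arm settle before pressing.

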